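# Gauge two candle holders and set the narrow one aside

## Robot

A 6-joint arm with a two-finger parallel gripper is mounted at the origin on a cart in front of the work surface, level with it; the furniture and walls round the work are solid. World frame = base frame: x ahead of the robot, y to its left, z up, the work surface at z = 0. Lengths are in m, angles in degrees, forces in N, time in s.
With the tool pointing down it reaches from about 0.35 to 0.875 m from the base axis. Payload 4.2 kg.
Tool frame: the origin (TCP) lies midway between the tips of the shut fingers; the grasp point (between the pads) lies 19 mm behind it (r.pinch_z is the distance from the TCP to the grasp point, in m); z points along the fingers, y is the line along which they close (so a half turn about z gives the same grasp; the last joint's range is limited). The gripper opens to 87 mm and grips with 3 to 60 N. Pads are 19 mm wide; open, the fingers measure 117 mm over their backs; the gripper's body (75 mm by 190 mm) begins 51 mm behind the grasp point.
Start: joints at [-60.126, 22.042, 0.453, 0, -68.411, -14.817], TCP at [0.162, -0.604, 0.196] pointing down, gripper open.
Joint ranges: [-179.83, 179.83], [-69.29, 118.12], [-61.27, 80.66], [-181.25, 117.63], [-171.15, -9.14], [-177.46, 177.46]. Speed limits (degrees/s): [159.86, 159.86, 180, 180, 180, 180].

## Interface

Orientations are given as a 3x3 rotation matrix whose columns are the frame's x, y, z axes.
In Python, from station import r, imaging, models gives the robot as it stands. The module is installed in compiled form; this text tells all that it offers.
- The arm moves only by the tool apply_moves, never from a script. Its argument "moves" is a list of rows, each a list of 2 entries, a list of its own where there are three numbers: the shift along the tool's x, y, z in m, then the turn about the tool's z in degrees. A call has 1 to 5 rows; each row shifts and turns the commanded pose from where the row before left it, along the tool's axes as they then stand; what a row does not reach is not made up. A row lasts 1/12 s, in which the tool goes at most 41.7 mm and 7.16 degrees, less where a joint would pass 70% of its speed; a pose out of reach is approached as far as the arm can. A call is refused whole if a number of a shift passes 0.0417 or a number of a turn 7.16, either way. A call with a gripper value outside its range is refused whole. "hand" is the finger opening in m, from 0 to 0.087, set as the call begins (left out, the last holds). The fingers move at their own pace and stop on an object; the grip force is fixed at half the most. Time passes only in rows, so rows that do not move let the fingers close. It gives the time, the measured TCP pose, the force, the opening and the grip force at its end, in the units of the state.
- r.sense(): the state, without advancing time (a new reading comes with each control period).
- imaging.capture(name): name is "side" or "top" or "wrist"; returns a dict with "frame" (384x512x3 uint8, blue, green, red), "intrinsics" (3x3 intrinsics, pixels), "dist" ([k1, k2, p1, p2, k3] as OpenCV has them; the pictures are not rectified), "eye" and "orientation" of the camera in the world. Camera axes: x right, y down, z forward; pixel columns grow to the right and rows downward; lengths in m; the calibration is good to about 2 mm. A picture is of the moment at which its call begins. There is no depth.
- r.finish_job(): hands the job in; it is judged then, once.
Trained networks look in a picture, given as the dict that the camera call returned (one of the last four; its "shot" number tells which), for a name from the list of things; names that differ only in an ending like _2 or _b are one class to them, and where a whole thing is asked for, a point or a joint stands for the part that bears it (a point fixed in the world has none). Each returns a list of dicts, best first, with "confidence" (0 to 1); they miss things now and then, are a little off and sometimes report something else, mostly with a low value. They report only what shows in the picture. A call takes as long as a camera call.
- models.cut_out(picture, target): "region" (384x512 bool, what is visible of it) and "extent" ([left, top, width, height] as shares, 0 to 1, of the picture: columns of its width, rows of its height, round what is visible of it).
- models.place_of(picture, target): "at" ([column, row] as shares, 0 to 1, of the picture: columns of its width, rows of its height: a listed point, or the origin of a listed thing).
The state is a dict: "time_s": time; "joints": joint angles; "joint_velocities": joint speeds; "effort": joint torques, N m; "tcp_pos": TCP position; "ee_rot": TCP orientation; "wrist_force": force on the tool from outside, world axes, zero at the start; "moment": the same for the moment, N m; "gripper_width": opening from 0.0 (shut) to 1.0 (fully open); "gripper_force": force on a finger pad.
Only numpy, scipy, OpenCV 4.12 (cv2) and the standard library are available. Lean on these libraries where they do the work, as an engineer would, in place of code of your own. Each camera call takes 0.05 s, during which the arm holds its last target. There are 200 camera calls.

## Task

One of the two candle holders in the rack has a bore that is too narrow. Take the steel plug gauge from its stand and try it gently, down until it stops, in the left holder and then in the right one, never forcing it (stay under 30 N). Then put the gauge back upright in its stand, stand the holder it does not pass through upright in the middle of the wooden board, leave the good one in its recess, and do not disturb the other things.

Things in the scene. Friction and masses are not known exactly. Their poses are not given: they have to be found in the camera images.
- gauge: plug gauge standing in its stand: a steel plug 22 mm across and 45 mm long with a 1.5 mm chamfer at its tip, a collar 28 mm across, then a blue square handle 22 x 22 mm, 55 mm high, its sides along the gauge's x and y; 105 mm high in all, 0.1 to 0.2 kg. Origin: centre of its tip (lowest end), z up along the handle; the handle runs from 50 to 105 mm
- gauge_tip (a point): centre of the gauge's tip, the end that enters the bores (same as the gauge's origin)
- gauge_stand: dark wooden block 62 x 62 x 40 mm, fixed, with a chamfered hole 25 mm wide and 34 mm deep in which the gauge stands on the hole's floor, 6 mm above the worktop. Origin: centre of its underside
- rack: pale wooden rack, 95 mm (x) by 205 mm (y), 15 mm thick, fixed, with two round recesses 59 mm wide and 9 mm deep (floor 6 mm above the worktop) at y = +60 mm (the left one) and y = -60 mm (the right one), in which the holders stand. Origin: centre of its underside
- holder_1: white ceramic candle holder, round, 54 mm across (foot 57), 50 mm high, 0.25 to 0.5 kg; grasp its straight side. Origin: centre of its underside, z up. A brass cup opens at the top in a funnel, 36 mm wide at the rim, narrowing to a straight 24 mm bore 8 mm below the rim. The cup sits 3 to 5 mm off the holder's centre, in an unknown direction: the funnel pushes a gauge towards the bore
- holder_2: the other holder, same outside and funnel, its cup also 3 to 5 mm off centre, direction unknown. In the good holder (either of the two) the bore stays 24 mm wide to its floor, 38 mm below the rim; in the bad one it narrows to 19.5 mm at a square step 18 mm below the rim, where the gauge stops. Either may stand in either recess, turned any way. Origin: centre of its underside
- board: loose wooden serving board, 122 mm (x) by 229 mm (y, its handle along y), 19 mm thick, lying flat. Origin: centre of its underside
- mug: green and grey mug, 82 mm wide, 100 mm high, a bystander. Origin: centre of its underside
- timer: white and grey round kitchen timer, 61 mm wide, 54 mm high, a bystander. Origin: centre of its underside
- spice_jar: spice jar with dark cap, 41 mm wide, 105 mm high, a bystander. Origin: centre of its underside
- sugar: purple jar with wooden lid, 70 mm wide, 90 mm high, a bystander. Origin: centre of its underside

How it is judged:
By the outcome, as a careful person would: the job done as asked, in the order asked, and still so for the second after the job is handed in, with the robot touching nothing.
It also fails if it takes over 72 s, if anything falls off the work surface, if the arm or the gripper's body presses on something with over 40 N, if the wrist force passes 120 N, or if a joint passes its speed limit or range.

## Working session

There is one attempt and no reset: what is moved stays moved. The work goes in short steps, Python scripts to look and compute and a tool call to move; the robot and the scene stay as the last step left them, time stands still between calls to the robot, and variables do not carry over. Pictures are saved under pics/ and viewed, at most 10 in all, crops included, and the job is handed in when it is done.

Besides the shell and the picture viewer there is one more tool, called after "Emit:" by a JSON object that holds its "method" and its "body", one argument or row to a line. apply_moves: Moves the arm, as the interface text tells. Its arguments: {"type":"object","properties":{"moves":{"type":"array"},"hand":{"type":"number"}},"required":["moves"]}

```bash
mkdir -p pics; cat > h.py <<'E'
import numpy as np, cv2
from station import r, imaging, models
def ray(p,uv):
    u=cv2.undistortPoints(np.array([[uv]],float),np.array(p["intrinsics"],float),np.array(p["dist"],float))[0,0]
    d=np.array(p["orientation"])@np.array([u[0],u[1],1.]); return np.array(p["eye"]),d/np.linalg.norm(d)
def onz(p,uv,z):
    e,d=ray(p,uv); return e+d*(z-e[2])/d[2]
def proj(p,X):
    R=np.array(p["orientation"]); rv=cv2.Rodrigues(R.T)[0]; t=-R.T@np.array(p["eye"])
    return cv2.projectPoints(np.array(X,float).reshape(-1,1,3),rv,t,np.array(p["intrinsics"],float),np.array(p["dist"],float))[0][:,0]
def px(s): return np.array(s)*[512,384]
E
python3 - <<'E'
from h import *
np.set_printoptions(precision=4,suppress=True)
ims=[]
for c in ["top","side"]:
    p=imaging.capture(c); ims.append(p["frame"]); print(c,np.array(p["eye"]),np.array(p["orientation"])[:,2])
    for n in ["gauge","gauge_tip","gauge_stand","rack","holder_1","board","mug","timer","spice_jar","sugar"]:
        for d in models.place_of(p,n)[:2]:
            if d["confidence"]>.3:
                uv=px(d["at"]); z=.006 if n.startswith(("gauge_t","holder")) or n=="gauge" else 0
                print(n,round(d["confidence"],2),uv,onz(p,uv,z))
    cv2.imwrite(f"pics/{c}0.png",cv2.resize(p["frame"],(800,600)))
s=r.sense(); print(s["time_s"],s["tcp_pos"],s["ee_rot"],s["gripper_width"],r.pinch_z)
E
```

```text
top [ 0.4433 -0.0596  1.1126] [ 0.1277  0.0124 -0.9917]
gauge 0.66 [354.9184 252.7104] [ 0.4445 -0.3032  0.006 ]
gauge_tip 0.63 [353.28   252.5184] [ 0.4449 -0.2991  0.006 ]
gauge_tip 0.32 [199.7824 156.288 ] [0.6848 0.0902 0.006 ]
gauge_stand 0.57 [351.2832 253.5936] [ 0.4422 -0.2953  0.    ]
rack 0.6 [258.4064 242.304 ] [ 0.468  -0.0624  0.    ]
holder_1 0.98 [234.496  239.1168] [ 0.475  -0.0026  0.006 ]
holder_1 0.8 [284.5184 234.8928] [ 0.4871 -0.1273  0.006 ]
board 0.7 [281.9072 238.6176] [ 0.4779 -0.1211  0.    ]
board 0.69 [155.5968 231.7824] [0.4905 0.1978 0.    ]
mug 0.61 [331.8784 149.9904] [ 0.7065 -0.2489  0.    ]
mug 0.35 [155.1872 142.6176] [0.7214 0.2087 0.    ]
timer 0.58 [276.7872 169.8048] [ 0.6528 -0.1072  0.    ]
timer 0.46 [355.7888 254.784 ] [ 0.4393 -0.3067  0.    ]
spice_jar 0.72 [196.7104 156.5184] [0.6854 0.099  0.    ]
sugar 0.64 [154.4192 140.1984] [0.7279 0.211  0.    ]
sugar 0.6 [235.6224 239.1168] [ 0.4752 -0.0051  0.    ]
side [ 0.5688 -0.7996  0.5233] [-0.0101  0.8435 -0.537 ]
gauge 0.73 [193.1776 281.2032] [ 0.4412 -0.3033  0.006 ]
gauge_tip 0.56 [196.096  278.8992] [ 0.4459 -0.2969  0.006 ]
gauge_stand 0.67 [193.024  281.5104] [ 0.4396 -0.2984  0.    ]
holder_1 0.78 [221.696  202.9056] [ 0.467  -0.0243  0.006 ]
holder_1 0.55 [219.392  224.4864] [ 0.4716 -0.1173  0.006 ]
board 0.81 [238.7968 168.4992] [0.4977 0.1792 0.    ]
mug 0.91 [326.6048 270.9888] [ 0.7091 -0.257   0.    ]
timer 0.65 [294.1952 227.4048] [ 0.6509 -0.1119  0.    ]
timer 0.4 [195.8912 282.2016] [ 0.4455 -0.3     0.    ]
spice_jar 0.68 [305.3056 183.7824] [0.6961 0.0976 0.    ]
sugar 0.86 [316.1088 165.696 ] [0.7407 0.2134 0.    ]
1.1 [ 0.1624 -0.6035  0.1958] [[-0.9657 -0.2598  0.    ]
 [-0.2598  0.9657 -0.    ]
 [-0.     -0.     -1.    ]] 0.9994288460086016 0.0187
```

View pics/top0.png

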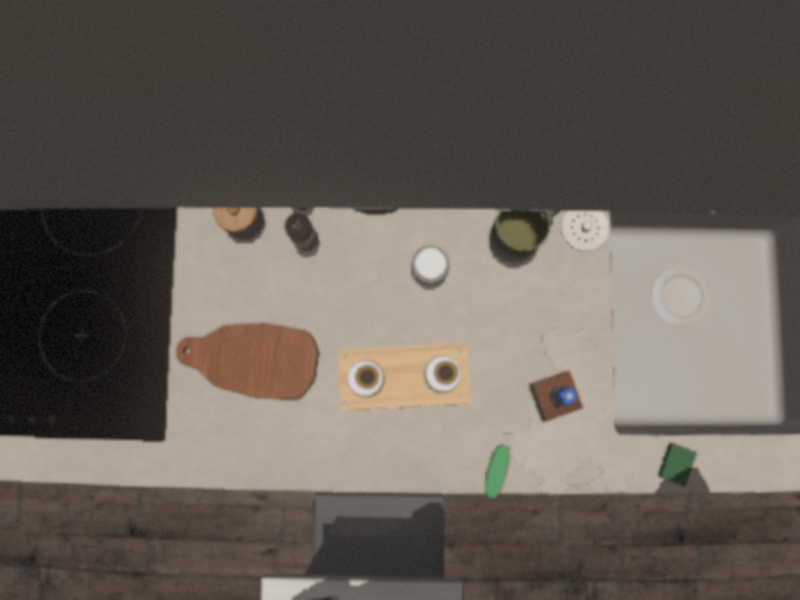

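View pics/side0.png

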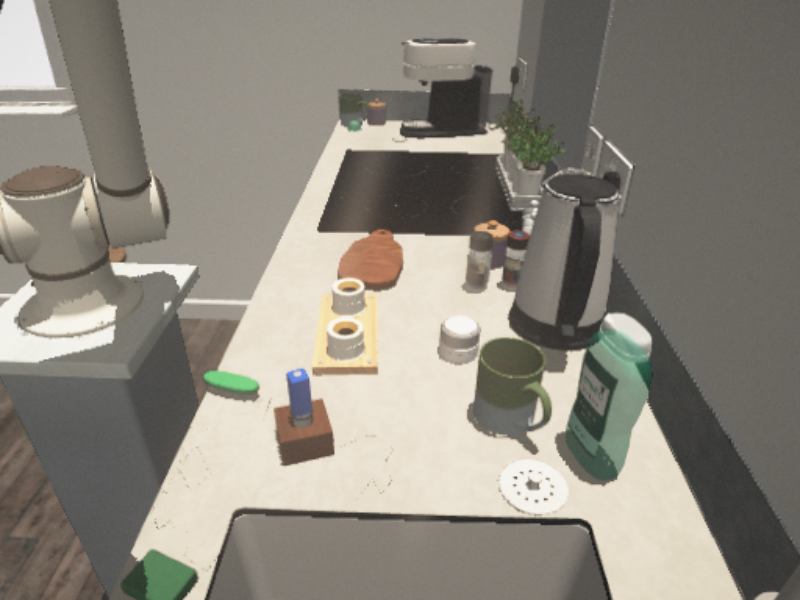

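```bash
cat >> h.py <<'E'
def rect(p,mask,z,nm=""):
    c=max(cv2.findContours(mask.astype(np.uint8),cv2.RETR_EXTERNAL,cv2.CHAIN_APPROX_NONE)[0],key=cv2.contourArea)[:,0]
    w=np.array([onz(p,q,z)[:2] for q in c.astype(float)]); m=cv2.minAreaRect((w*1000).astype(np.float32))
    print(nm,"ctr",np.round(m[0],1),"size",np.round(m[1],1),"ang",round(m[2],1)); return w
E
python3 - <<'E'
from h import *
p=imaging.capture("top"); f=p["frame"].astype(int)
for n,z in [("gauge_stand",.04),("rack",.015),("board",.019),("holder_1",.056)]:
    for d in models.cut_out(p,n)[:2]:
        if d["confidence"]>.4: rect(p,d["region"],z,n+" %.2f"%d["confidence"])
b,g,rr=f[...,0],f[...,1],f[...,2]
m=(b>rr+60)&(b>g+30); m[:, :330]=0; m[:,400:]=0
rect(p,m,.111,"blue")
v=proj(p,[[.44,-.30,.111]]); print(v)
x,y=v[0].astype(int); cv2.imwrite("pics/c1.png",cv2.resize(f[y-40:y+40,x-50:x+50].astype(np.uint8),(800,640))[:600])
E
```

```text
gauge_stand 0.85 ctr [ 443.8 -297. ] size [64.7 68.8] ang 20.7
rack 0.88 ctr [471.3 -63.1] size [ 99.5 207.5] ang 3.9
board 0.81 ctr [493.3 190.1] size [116.7 230.1] ang 0.8
holder_1 0.86 ctr [467.9  -4.1] size [49.8 52.4] ang 0.8
holder_1 0.56 ctr [ 474.2 -120.7] size [54.6 52.4] ang 0.5
blue ctr [ 444.3 -299.4] size [20.  20.5] ang 26.3
[[363.67466061 254.71376757]]
```

Emit:
{"method": "apply_moves", "body": {
  "moves": [
    [[-0.04,0.0,0],0],
    [[-0.04,0.0,0],0],
    [[-0.04,0.04,0],0],
    [[-0.04,0.04,0],0],
    [[-0.04,0.04,0],0]
  ]
}}

```text
time_s: 1.77
tcp_pos: [0.3029, -0.473, 0.1952]
ee_rot: [[-0.966, -0.259, -0.0], [-0.259, 0.966, 0.0], [0.0, 0.001, -1.0]]
wrist_force: [2.0, -0.3, 0.8]
gripper_width: 1.002
gripper_force: 0.0
```

Emit:
{"method": "apply_moves", "body": {
  "moves": [
    [[-0.04,0.03,0],0],
    [[-0.04,0.03,0],0],
    [[-0.02,0.02,0],0],
    [[0,0,0],0]
  ]
}}

```text
time_s: 2.1
tcp_pos: [0.3698, -0.3808, 0.1962]
ee_rot: [[-0.964, -0.265, 0.001], [-0.265, 0.964, 0.0], [-0.001, -0.0, -1.0]]
wrist_force: [-0.7, -0.1, -0.4]
gripper_width: 1.001
gripper_force: 0.0
```

```bash
python3 - <<'E'
from h import *
s=r.sense(); print(s["time_s"],s["tcp_pos"])
p=imaging.capture("wrist"); print(p["eye"],np.round(p["orientation"],3))
for n in ["gauge_stand","gauge"]:
    for d in models.cut_out(p,n)[:1]: print(n,d["confidence"],px(np.array(d["extent"]).reshape(2,2)))
v=proj(p,[[.444,-.299,.111]]); print(v)
cv2.imwrite("pics/w1.png",cv2.resize(p["frame"],(800,600)))
E
```

```text
2.1 [ 0.3698236  -0.3807807   0.19622106]
[ 0.30034434 -0.39979897  0.38445609] [[-0.266  0.93   0.255]
 [ 0.964  0.256  0.07 ]
 [ 0.     0.264 -0.964]]
gauge_stand 0.6 [[273.5104 205.0176]
 [ 53.2992  39.2064]]
gauge 0.91 [[291.1744 229.4016]
 [ 30.3104  54.1824]]
[[314.03830458 274.64914299]]
```

View pics/w1.png

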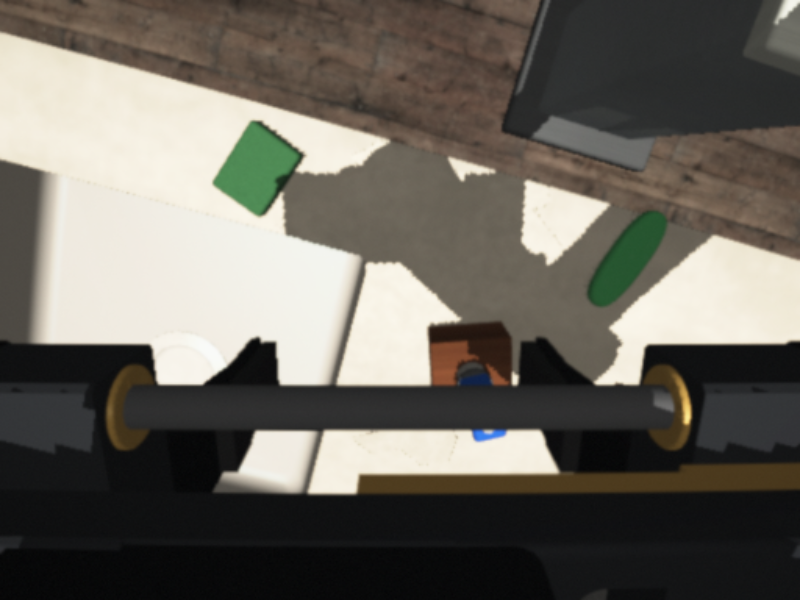

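Emit:
{"method": "apply_moves", "body": {
  "moves": [
    [[-0.04,0.018,0],0],
    [[-0.04,0.018,0],0],
    [[-0.03,0.012,0],0],
    [[-0.02,0.01,0],0],
    [[0,0,0],0]
  ]
}}

```text
time_s: 2.67
tcp_pos: [0.477, -0.2966, 0.1953]
ee_rot: [[-0.965, -0.261, 0.0], [-0.261, 0.965, -0.0], [-0.0, -0.0, -1.0]]
wrist_force: [-0.0, -0.2, -0.1]
gripper_width: 0.999
gripper_force: 0.0
```

Emit:
{"method": "apply_moves", "body": {
  "moves": [
    [[0,0,0],0],
    [[0,0,0],0]
  ]
}}

```text
time_s: 2.83
tcp_pos: [0.4737, -0.2983, 0.1954]
ee_rot: [[-0.966, -0.258, -0.001], [-0.258, 0.966, 0.0], [0.001, 0.0, -1.0]]
wrist_force: [-0.4, -0.2, 0.2]
gripper_width: 1.0
gripper_force: 0.0
```

```bash
python3 - <<'E'
from h import *
s=r.sense(); print(s["time_s"],s["tcp_pos"],np.round(s["ee_rot"],4))
p=imaging.capture("wrist"); f=p["frame"].astype(int); b,g,rr=f[...,0],f[...,1],f[...,2]
for d in models.cut_out(p,"gauge_stand")[:1]: print(d["confidence"]); rect(p,d["region"],.04,"stand")
m=(b>rr+60)&(b>g+30); rect(p,m,.111,"blue all")
m2=m&(b>b[m].max()*.75); rect(p,m2,.111,"blue bright")
v=proj(p,[[.444,-.299,.111]])[0].astype(int); print(v,m.sum(),m2.sum(),b[m].max())
x,y=v; cv2.imwrite("pics/w2.png",cv2.resize(f[y-70:y+60,x-80:x+80].astype(np.uint8),(730,593),interpolation=0))
E
```

```text
2.8333 [ 0.47371705 -0.2983275   0.19542849] [[-9.661e-01 -2.582e-01 -1.000e-03]
 [-2.582e-01  9.661e-01  2.000e-04]
 [ 9.000e-04  4.000e-04 -1.000e+00]]
0.85
stand ctr [ 441.2 -301.4] size [63.8 63. ] ang 19.6
blue all ctr [ 441.6 -301.7] size [20.6 19.8] ang 29.2
blue bright ctr [ 441.7 -301.7] size [20.4 19.8] ang 29.2
[262 152] 406 403 105
```

View pics/w2.png

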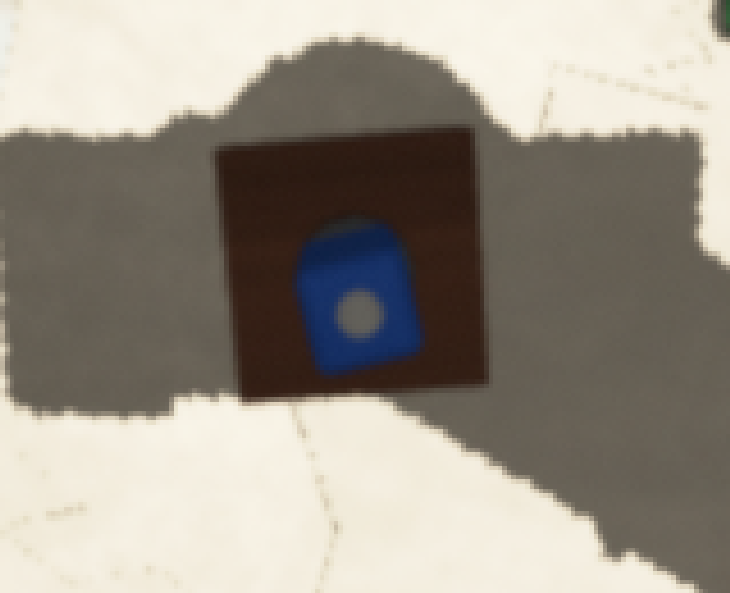

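Emit:
{"method": "apply_moves", "body": {
  "moves": [
    [[0.0314,0.0051,0.02],0],
    [[0,0,0.03],-7.1],
    [[0,0,0.02],-7.1],
    [[0,0,0.0],0],
    [[0,0,0],0]
  ],
  "hand": 0.06
}}

```text
time_s: 3.35
tcp_pos: [0.442, -0.3013, 0.1256]
ee_rot: [[-0.875, -0.485, -0.002], [-0.485, 0.875, 0.0], [0.002, 0.001, -1.0]]
wrist_force: [0.3, -0.8, 0.2]
gripper_width: 0.733
gripper_force: 0.0
```

```bash
python3 - <<'E'
from h import *
s=r.sense(); print(s["time_s"],s["tcp_pos"],np.round(s["ee_rot"],4)[:2])
for c in ["wrist","top"]:
    p=imaging.capture(c); f=p["frame"].astype(int); b,g,rr=f[...,0],f[...,1],f[...,2]
    m=(b>rr+60)&(b>g+30); print(c,m.sum())
    if m.sum()>50: rect(p,m,.111,"blue")
p=imaging.capture("wrist");print(proj(p,[[.442,-.3015,.111]]))
E
```

```text
3.35 [ 0.44195239 -0.3013415   0.12557834] [[-0.8746 -0.4849 -0.0018]
 [-0.4849  0.8746  0.    ]]
wrist 632
blue ctr [ 441.  -302.1] size [20.4 19.4] ang 29.0
top 0
[[255.85698374 206.71472651]]
```

Emit:
{"method": "apply_moves", "body": {
  "moves": [
    [[0.0004,0,0.03],0],
    [[0,0,0.028],0],
    [[0,0,0],0],
    [[0,0,0],0]
  ]
}}

```text
time_s: 3.83
tcp_pos: [0.4426, -0.3009, 0.0681]
ee_rot: [[-0.873, -0.488, -0.001], [-0.488, 0.873, -0.0], [0.001, 0.0, -1.0]]
wrist_force: [-0.2, 0.3, 0.2]
gripper_width: 0.689
gripper_force: 0.0
```

Emit:
{"method": "apply_moves", "body": {
  "moves": [
    [[0,0,0],0],
    [[0,0,0],0],
    [[0,0,0],0],
    [[0,0,0],0],
    [[0,0,0],0]
  ],
  "hand": 0.0
}}

```text
time_s: 4.25
tcp_pos: [0.4431, -0.3009, 0.0686]
ee_rot: [[-0.872, -0.489, 0.001], [-0.489, 0.872, -0.001], [-0.001, -0.001, -1.0]]
wrist_force: [-0.3, -0.2, 0.0]
gripper_width: 0.397
gripper_force: 0.0
```

Emit:
{"method": "apply_moves", "body": {
  "moves": [
    [[0,0,0],0],
    [[0,0,0],0],
    [[0,0,0],0]
  ]
}}

```text
time_s: 4.5
tcp_pos: [0.4428, -0.3009, 0.068]
ee_rot: [[-0.872, -0.489, 0.0], [-0.489, 0.872, -0.0], [-0.0, -0.0, -1.0]]
wrist_force: [-0.0, 0.8, 1.5]
gripper_width: 0.251
gripper_force: 30.0
```

Emit:
{"method": "apply_moves", "body": {
  "moves": [
    [[0,0,-0.02],0],
    [[0,0,-0.03],0],
    [[0,0,-0.025],0],
    [[-0.01,0.01,0],0],
    [[-0.025,0.025,0],0]
  ]
}}

```text
time_s: 4.92
tcp_pos: [0.4566, -0.2549, 0.1442]
ee_rot: [[-0.875, -0.485, 0.003], [-0.485, 0.875, -0.001], [-0.002, -0.003, -1.0]]
wrist_force: [1.2, 0.2, -1.0]
gripper_width: 0.25
gripper_force: 30.0
```

Emit:
{"method": "apply_moves", "body": {
  "moves": [
    [[-0.028,0.028,0],0],
    [[-0.028,0.028,0],0],
    [[-0.028,0.028,0],0],
    [[-0.028,0.028,0],0],
    [[-0.025,0.025,0],0]
  ]
}}

```text
time_s: 5.33
tcp_pos: [0.5085, -0.0644, 0.1425]
ee_rot: [[-0.872, -0.489, -0.0], [-0.489, 0.872, 0.0], [0.0, 0.0, -1.0]]
wrist_force: [1.0, 0.3, -0.8]
gripper_width: 0.247
gripper_force: 30.0
```

Emit:
{"method": "apply_moves", "body": {
  "moves": [
    [[-0.02,0.02,0],0],
    [[-0.008,0.008,0],0],
    [[0,0,0],0],
    [[0,0,0],0]
  ]
}}

```text
time_s: 5.67
tcp_pos: [0.5188, -0.0284, 0.1423]
ee_rot: [[-0.872, -0.49, -0.002], [-0.49, 0.872, -0.0], [0.001, 0.001, -1.0]]
wrist_force: [0.4, 0.3, -1.2]
gripper_width: 0.251
gripper_force: 30.0
```

```bash
python3 - <<'E'
from h import *
s=r.sense(); print(s["time_s"],s["tcp_pos"],np.round(s["ee_rot"],4)[:2],s["wrist_force"],s["gripper_width"])
p=imaging.capture("wrist"); f=p["frame"]
for d in models.cut_out(p,"holder_1")[:2]: print(d["confidence"],px(np.array(d["extent"]).reshape(2,2)).round()); rect(p,d["region"],.056,"h")
print(proj(p,[[.468,-.004,.056],[.474,-.1207,.056]]))
cv2.imwrite("pics/w3raw.png",f); cv2.imwrite("pics/w3.png",cv2.resize(f,(800,600)))
E
```

```text
5.6667 [ 0.51881689 -0.02841276  0.14228877] [[-8.720e-01 -4.896e-01 -1.500e-03]
 [-4.896e-01  8.720e-01 -3.000e-04]] [ 0.36241729  0.31416008 -1.20275115] 0.2507250897220228
0.85 [[275. 111.]
 [ 63.  67.]]
h ctr [467.1  -6. ] size [52.4 58.6] ang 4.0
0.63 [[151.  54.]
 [ 71.  68.]]
h ctr [ 474.1 -119. ] size [52.8 57.8] ang 29.0
[[306.47527285 148.36628091]
 [185.24686114  87.18846844]]
```

View pics/w3.png

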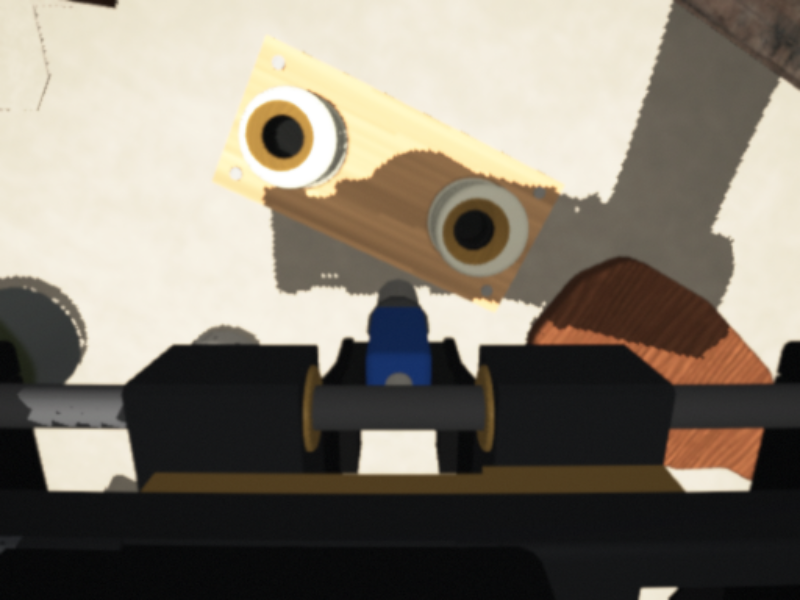

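```bash
cat > cup.py <<'E'
from h import *
def cup(p,guess,zr,Rmax=.0225):
    f=p["frame"]; hsv=cv2.cvtColor(f,cv2.COLOR_BGR2HSV)
    yy,xx=np.mgrid[:384,:512]; e=proj(p,[[guess[0]+Rmax*np.cos(a),guess[1]+Rmax*np.sin(a),zr] for a in np.linspace(0,6.28,24)])
    roi=np.zeros((384,512),np.uint8); cv2.fillPoly(roi,[e.astype(np.int32)],1)
    m=((hsv[...,1]>90)|(hsv[...,2]<60))&(roi>0); m=cv2.morphologyEx(m.astype(np.uint8),cv2.MORPH_OPEN,np.ones((3,3)))
    c=max(cv2.findContours(m,cv2.RETR_EXTERNAL,cv2.CHAIN_APPROX_NONE)[0],key=cv2.contourArea)
    w=np.array([onz(p,q,zr)[:2] for q in c[:,0].astype(float)])*1000
    (C,R)=cv2.minEnclosingCircle(w.astype(np.float32)); el=cv2.fitEllipse(w.astype(np.float32))
    mb=((hsv[...,2]<60)&(roi>0)).astype(np.uint8); cb=max(cv2.findContours(mb,cv2.RETR_EXTERNAL,cv2.CHAIN_APPROX_NONE)[0],key=cv2.contourArea)
    wb=np.array([onz(p,q,zr-.008)[:2] for q in cb[:,0].astype(float)])*1000; eb=cv2.fitEllipse(wb.astype(np.float32))
    print("rim ctr",np.round(el[0],1),"ax",np.round(el[1],1),"| bore ctr",np.round(eb[0],1),"ax",np.round(eb[1],1))
E
python3 - <<'E'
from cup import *
p=imaging.capture("wrist")
cup(p,(.468,-.005),.056); cup(p,(.474,-.120),.056)
f=p["frame"]; b,g,rr=[f[...,i].astype(int) for i in range(3)]
h=models.place_of(p,"gauge_tip"); print([(px(d["at"]),d["confidence"]) for d in h[:2]])
T=np.array(r.sense()["tcp_pos"]); print(proj(p,[T+[0,0,-.062],T+[0,0,.043]]))
E
```

```text
rim ctr [468.8  -5.8] ax [36.8 37. ] | bore ctr [468.7  -5.9] ax [22.9 22.9]
rim ctr [ 476.3 -125.5] ax [34.4 36.3] | bore ctr [ 476.6 -126.1] ax [20.9 21.7]
[(array([253.0816, 190.6944]), 0.55)]
[[254.03844519 191.05778291]
 [253.77082777 247.51737571]]
```

Emit:
{"method": "apply_moves", "body": {
  "moves": [
    [[0.0165,0.022,0],0],
    [[0.016,0.022,0],0],
    [[0,0,0.01],0],
    [[0,0,0.007],0],
    [[0,0,0],0]
  ]
}}

```text
time_s: 6.28
tcp_pos: [0.4685, -0.0069, 0.1247]
ee_rot: [[-0.873, -0.488, -0.002], [-0.488, 0.873, -0.0], [0.002, 0.001, -1.0]]
wrist_force: [-0.9, -0.3, -0.8]
gripper_width: 0.249
gripper_force: 30.0
```

Emit:
{"method": "apply_moves", "body": {
  "moves": [
    [[0,0,0],0],
    [[0,0,0],0]
  ]
}}

```text
time_s: 6.45
tcp_pos: [0.4703, -0.0064, 0.1259]
ee_rot: [[-0.873, -0.488, 0.0], [-0.488, 0.873, -0.0], [-0.0, -0.0, -1.0]]
wrist_force: [0.4, 0.3, -0.5]
gripper_width: 0.251
gripper_force: 30.0
```

```bash
python3 - <<'E'
from cup import *
s=r.sense(); print(s["time_s"],s["tcp_pos"],s["wrist_force"])
p=imaging.capture("side"); print(proj(p,[np.array(s["tcp_pos"])+[0,0,-.062],[.4688,-.0058,.056]]))
print([(px(d["at"]),d["confidence"]) for d in models.place_of(p,"gauge_tip")[:2]])
cv2.imwrite("pics/s4.png",cv2.resize(p["frame"][120:260,140:320],(771,600)))
E
```

```text
6.45 [ 0.47028094 -0.00643116  0.1259184 ] [ 0.42363969  0.31669341 -0.53568751]
[[222.95608071 180.24844728]
 [222.50473864 182.77733737]]
[(array([222.72 , 182.016]), 0.79)]
```

View pics/s4.png

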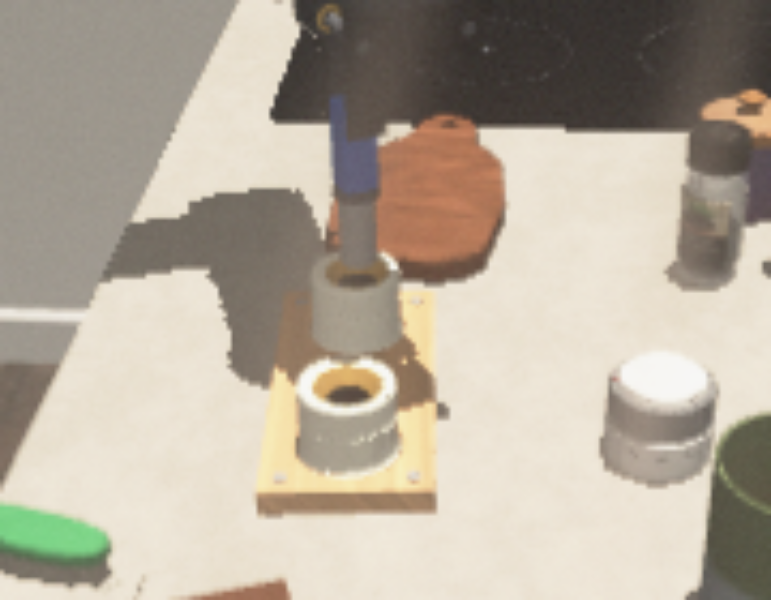

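Emit:
{"method": "apply_moves", "body": {
  "moves": [
    [[0.0008,0.0008,0.005],0],
    [[0,0,0.005],0],
    [[0,0,0.004],0],
    [[0,0,0],0]
  ]
}}

```text
time_s: 6.88
tcp_pos: [0.4675, -0.0059, 0.1105]
ee_rot: [[-0.873, -0.489, -0.003], [-0.489, 0.873, -0.001], [0.002, 0.001, -1.0]]
wrist_force: [0.9, 0.1, -0.7]
gripper_width: 0.249
gripper_force: 30.0
```

Emit:
{"method": "apply_moves", "body": {
  "moves": [
    [[0,0,0.003],0],
    [[0,0,0.003],0],
    [[0,0,0],0]
  ]
}}

```text
time_s: 7.13
tcp_pos: [0.4681, -0.0058, 0.1051]
ee_rot: [[-0.872, -0.489, -0.001], [-0.489, 0.872, -0.0], [0.001, 0.0, -1.0]]
wrist_force: [-0.4, 0.3, -1.3]
gripper_width: 0.253
gripper_force: 30.0
```

Emit:
{"method": "apply_moves", "body": {
  "moves": [
    [[0,0,0.0015],0],
    [[0,0,0.0015],0],
    [[0,0,0],0]
  ]
}}

```text
time_s: 7.38
tcp_pos: [0.4682, -0.0057, 0.1025]
ee_rot: [[-0.872, -0.489, -0.0], [-0.489, 0.872, -0.0], [0.0, 0.0, -1.0]]
wrist_force: [-0.6, 0.1, -0.8]
gripper_width: 0.251
gripper_force: 30.0
```

Emit:
{"method": "apply_moves", "body": {
  "moves": [
    [[0,0,0.0015],0],
    [[0,0,0],0]
  ]
}}

```text
time_s: 7.55
tcp_pos: [0.4683, -0.0057, 0.1011]
ee_rot: [[-0.872, -0.489, -0.0], [-0.489, 0.872, -0.0], [0.0, 0.0, -1.0]]
wrist_force: [-0.3, 0.3, -0.6]
gripper_width: 0.247
gripper_force: 30.0
```

Emit:
{"method": "apply_moves", "body": {
  "moves": [
    [[0,0,0.001],0],
    [[0,0,0],0]
  ]
}}

```text
time_s: 7.72
tcp_pos: [0.4683, -0.0057, 0.1001]
ee_rot: [[-0.872, -0.489, -0.0], [-0.489, 0.872, 0.0], [0.0, 0.0, -1.0]]
wrist_force: [-0.5, 0.7, -0.9]
gripper_width: 0.251
gripper_force: 30.0
```

Emit:
{"method": "apply_moves", "body": {
  "moves": [
    [[0,0,0.001],0],
    [[0,0,0],0]
  ]
}}

```text
time_s: 7.88
tcp_pos: [0.4687, -0.0057, 0.0997]
ee_rot: [[-0.872, -0.489, 0.001], [-0.489, 0.872, -0.0], [-0.0, -0.0, -1.0]]
wrist_force: [-0.1, 0.2, 1.3]
gripper_width: 0.246
gripper_force: 30.0
```

Emit:
{"method": "apply_moves", "body": {
  "moves": [
    [[0,0,0.001],0],
    [[0,0,0],0]
  ]
}}

```text
time_s: 8.05
tcp_pos: [0.4691, -0.0056, 0.0994]
ee_rot: [[-0.872, -0.489, 0.001], [-0.489, 0.872, -0.0], [-0.001, -0.001, -1.0]]
wrist_force: [-1.9, 1.2, 6.0]
gripper_width: 0.249
gripper_force: 30.0
```

Emit:
{"method": "apply_moves", "body": {
  "moves": [
    [[0,0,0.001],0],
    [[0,0,0],0]
  ]
}}

```text
time_s: 8.22
tcp_pos: [0.4696, -0.0056, 0.0992]
ee_rot: [[-0.872, -0.49, 0.003], [-0.49, 0.872, -0.0], [-0.002, -0.001, -1.0]]
wrist_force: [-2.0, -0.0, 9.9]
gripper_width: 0.247
gripper_force: 30.0
```

Emit:
{"method": "apply_moves", "body": {
  "moves": [
    [[0,0,-0.01],0],
    [[0,0,-0.02],0],
    [[0,0,-0.012],0],
    [[0,0,0],0],
    [[0.0073,-0.0151,0],0]
  ]
}}

```text
time_s: 8.63
tcp_pos: [0.4699, -0.0211, 0.1395]
ee_rot: [[-0.871, -0.491, 0.002], [-0.491, 0.871, 0.001], [-0.002, 0.0, -1.0]]
wrist_force: [0.3, -0.5, -1.7]
gripper_width: 0.25
gripper_force: 30.0
```

Emit:
{"method": "apply_moves", "body": {
  "moves": [
    [[0.0173,-0.036,0],0],
    [[0.0173,-0.036,0],0],
    [[0.01,-0.021,0],0],
    [[0,0,0],0],
    [[0,0,0],0]
  ]
}}

```text
time_s: 9.05
tcp_pos: [0.4751, -0.1263, 0.1379]
ee_rot: [[-0.874, -0.486, -0.002], [-0.486, 0.874, 0.0], [0.002, 0.001, -1.0]]
wrist_force: [0.2, 0.5, -0.7]
gripper_width: 0.251
gripper_force: 30.0
```

```bash
python3 - <<'E'
from cup import *
s=r.sense(); print(s["time_s"],s["tcp_pos"],s["wrist_force"])
p=imaging.capture("wrist"); cup(p,(.474,-.124),.056)
for d in models.cut_out(p,"holder_1")[:2]: print(d["confidence"]); rect(p,d["region"],.056,"h")
E
```

```text
9.05 [ 0.47509684 -0.12634799  0.13792154] [ 0.20526941  0.5467287  -0.66925846]
rim ctr [ 477.1 -125.2] ax [36.1 40.1] | bore ctr [ 475.4 -126.8] ax [19.9 21.4]
0.91
h ctr [ 466.8 -126. ] size [52.1 53. ] ang 21.6
0.78
h ctr [445.9 -28.4] size [21.4 55.6] ang 29.0
```

Emit:
{"method": "apply_moves", "body": {
  "moves": [
    [[0,0,0.01],0],
    [[0,0,0.008],0],
    [[0,0,0.005],0],
    [[0,0,0],0]
  ]
}}

```text
time_s: 9.48
tcp_pos: [0.4748, -0.1246, 0.1148]
ee_rot: [[-0.872, -0.49, -0.003], [-0.49, 0.872, 0.0], [0.003, 0.002, -1.0]]
wrist_force: [0.1, 0.5, -0.8]
gripper_width: 0.247
gripper_force: 30.0
```

Emit:
{"method": "apply_moves", "body": {
  "moves": [
    [[0,0,0.003],0],
    [[0,0,0.002],0],
    [[0,0,0],0]
  ]
}}

```text
time_s: 9.73
tcp_pos: [0.4758, -0.1252, 0.111]
ee_rot: [[-0.872, -0.489, -0.0], [-0.489, 0.872, 0.0], [0.0, 0.0, -1.0]]
wrist_force: [-1.3, -0.3, -1.3]
gripper_width: 0.254
gripper_force: 30.0
```

Emit:
{"method": "apply_moves", "body": {
  "moves": [
    [[0,0,0.002],0],
    [[0,0,0.001],0],
    [[0,0,0],0]
  ]
}}

```text
time_s: 9.98
tcp_pos: [0.4758, -0.1254, 0.1081]
ee_rot: [[-0.873, -0.489, -0.0], [-0.489, 0.873, 0.0], [0.0, 0.0, -1.0]]
wrist_force: [0.1, -0.4, -1.1]
gripper_width: 0.251
gripper_force: 30.0
```

Emit:
{"method": "apply_moves", "body": {
  "moves": [
    [[0,0,0.002],0],
    [[0,0,0.002],0],
    [[0,0,0.002],0],
    [[0,0,0],0]
  ]
}}

```text
time_s: 10.32
tcp_pos: [0.4758, -0.1254, 0.1018]
ee_rot: [[-0.873, -0.489, -0.001], [-0.489, 0.873, 0.0], [0.0, 0.0, -1.0]]
wrist_force: [-0.4, -0.9, -0.3]
gripper_width: 0.25
gripper_force: 30.0
```

Emit:
{"method": "apply_moves", "body": {
  "moves": [
    [[0,0,0.002],0],
    [[0,0,0.001],0],
    [[0,0,0],0]
  ]
}}

```text
time_s: 10.57
tcp_pos: [0.4758, -0.1254, 0.099]
ee_rot: [[-0.872, -0.489, -0.0], [-0.489, 0.872, 0.0], [0.0, 0.0, -1.0]]
wrist_force: [0.1, -0.7, -2.1]
gripper_width: 0.25
gripper_force: 30.0
```

Emit:
{"method": "apply_moves", "body": {
  "moves": [
    [[0,0,0.002],0],
    [[0,0,0],0]
  ]
}}

```text
time_s: 10.73
tcp_pos: [0.4758, -0.1253, 0.0969]
ee_rot: [[-0.872, -0.489, -0.0], [-0.489, 0.872, 0.0], [0.0, 0.0, -1.0]]
wrist_force: [0.3, 0.4, -1.6]
gripper_width: 0.25
gripper_force: 30.0
```

Past the step depth without resistance. I'll continue to the floor (expected at TCP ≈ 0.080).

Emit:
{"method": "apply_moves", "body": {
  "moves": [
    [[0,0,0.003],0],
    [[0,0,0.003],0],
    [[0,0,0.003],0],
    [[0,0,0.002],0],
    [[0,0,0],0]
  ]
}}

```text
time_s: 11.15
tcp_pos: [0.4758, -0.1254, 0.0857]
ee_rot: [[-0.872, -0.489, -0.001], [-0.489, 0.872, -0.0], [0.001, 0.0, -1.0]]
wrist_force: [0.1, 0.5, -1.4]
gripper_width: 0.249
gripper_force: 30.0
```

Emit:
{"method": "apply_moves", "body": {
  "moves": [
    [[0,0,0.002],0],
    [[0,0,0.0015],0],
    [[0,0,0],0]
  ]
}}

```text
time_s: 11.4
tcp_pos: [0.4758, -0.1254, 0.0824]
ee_rot: [[-0.872, -0.489, -0.0], [-0.489, 0.872, 0.0], [0.0, 0.0, -1.0]]
wrist_force: [0.4, 0.2, -1.0]
gripper_width: 0.249
gripper_force: 30.0
```

Emit:
{"method": "apply_moves", "body": {
  "moves": [
    [[0,0,0.0015],0],
    [[0,0,0],0]
  ]
}}

```text
time_s: 11.57
tcp_pos: [0.4758, -0.1254, 0.081]
ee_rot: [[-0.872, -0.489, -0.0], [-0.489, 0.872, 0.0], [0.0, 0.0, -1.0]]
wrist_force: [1.0, 0.5, -0.9]
gripper_width: 0.248
gripper_force: 30.0
```

Emit:
{"method": "apply_moves", "body": {
  "moves": [
    [[0,0,0.0015],0],
    [[0,0,0],0]
  ]
}}

```text
time_s: 11.73
tcp_pos: [0.4762, -0.1254, 0.0799]
ee_rot: [[-0.872, -0.489, 0.001], [-0.489, 0.872, -0.0], [-0.0, -0.0, -1.0]]
wrist_force: [0.1, -0.5, 0.7]
gripper_width: 0.252
gripper_force: 30.0
```

Emit:
{"method": "apply_moves", "body": {
  "moves": [
    [[0,0,0.001],0],
    [[0,0,0],0]
  ]
}}

```text
time_s: 11.9
tcp_pos: [0.4765, -0.1255, 0.0799]
ee_rot: [[-0.872, -0.489, 0.001], [-0.489, 0.872, -0.0], [-0.001, -0.001, -1.0]]
wrist_force: [-1.5, 1.2, 6.3]
gripper_width: 0.248
gripper_force: 30.0
```

Emit:
{"method": "apply_moves", "body": {
  "moves": [
    [[0,0,0.001],0],
    [[0,0,0],0]
  ]
}}

```text
time_s: 12.07
tcp_pos: [0.4768, -0.1256, 0.0798]
ee_rot: [[-0.872, -0.49, 0.002], [-0.49, 0.872, -0.001], [-0.001, -0.002, -1.0]]
wrist_force: [-2.3, 1.9, 10.3]
gripper_width: 0.248
gripper_force: 30.0
```

Emit:
{"method": "apply_moves", "body": {
  "moves": [
    [[0,0,-0.01],0],
    [[0,0,-0.025],0],
    [[0,0,-0.025],0],
    [[0,0,-0.005],0],
    [[0,0,0],0]
  ]
}}

```text
time_s: 12.48
tcp_pos: [0.4772, -0.1253, 0.1444]
ee_rot: [[-0.872, -0.489, 0.004], [-0.489, 0.872, 0.0], [-0.004, -0.002, -1.0]]
wrist_force: [-0.1, 0.1, -1.2]
gripper_width: 0.249
gripper_force: 30.0
```

Emit:
{"method": "apply_moves", "body": {
  "moves": [
    [[0.015,-0.018,0],0],
    [[0.025,-0.03,0],0],
    [[0.025,-0.03,0],0],
    [[0.025,-0.03,0],0],
    [[0.0158,-0.0179,0],0]
  ]
}}

```text
time_s: 12.9
tcp_pos: [0.4433, -0.289, 0.1407]
ee_rot: [[-0.873, -0.487, -0.003], [-0.487, 0.873, 0.001], [0.002, 0.003, -1.0]]
wrist_force: [0.6, -0.1, -1.1]
gripper_width: 0.244
gripper_force: 30.0
```

Emit:
{"method": "apply_moves", "body": {
  "moves": [
    [[0.009,-0.011,0],0],
    [[0,0,0],0],
    [[0,0,0],0],
    [[0,0,0],0]
  ]
}}

```text
time_s: 13.23
tcp_pos: [0.442, -0.3002, 0.1415]
ee_rot: [[-0.873, -0.489, -0.002], [-0.489, 0.873, 0.001], [0.001, 0.002, -1.0]]
wrist_force: [0.1, -0.8, -0.9]
gripper_width: 0.248
gripper_force: 30.0
```

```bash
python3 - <<'E'
from cup import *
s=r.sense(); T=np.array(s["tcp_pos"]); print(s["time_s"],T,s["wrist_force"])
p=imaging.capture("side"); print(proj(p,[T+[0,0,-.062],[.442,-.301,.04]]))
d=models.cut_out(p,"gauge_stand")[0]; print(d["confidence"],px(np.array(d["extent"]).reshape(2,2)))
print([(px(d["at"]),d["confidence"]) for d in models.place_of(p,"gauge_tip")[:2]])
p2=imaging.capture("wrist"); d=models.cut_out(p2,"gauge_stand")[0]; print(d["confidence"]); rect(p2,d["region"],.04,"stand")
a=cv2.resize(p["frame"][210:310,140:260],(480,400)); v=proj(p2,[[.442,-.301,.04]])[0].astype(int); print(v)
x,y=v; q=cv2.resize(p2["frame"][max(0,y-70):y+50,max(0,x-60):x+60],(400,400)); cv2.imwrite("pics/s5.png",np.hstack([a,q])[:, :800])
E
```

```text
13.2333 [ 0.44202017 -0.30017118  0.1414639 ] [ 0.09761177 -0.82553264 -0.88281999]
[[190.76097596 251.70022303]
 [192.38353388 267.6531819 ]]
0.79 [[175.8208 254.0928]
 [ 36.3008  41.088 ]]
[]
0.7
stand ctr [ 439.7 -302.1] size [66.2 61.2] ang 20.2
[253 178]
```

View pics/s5.png

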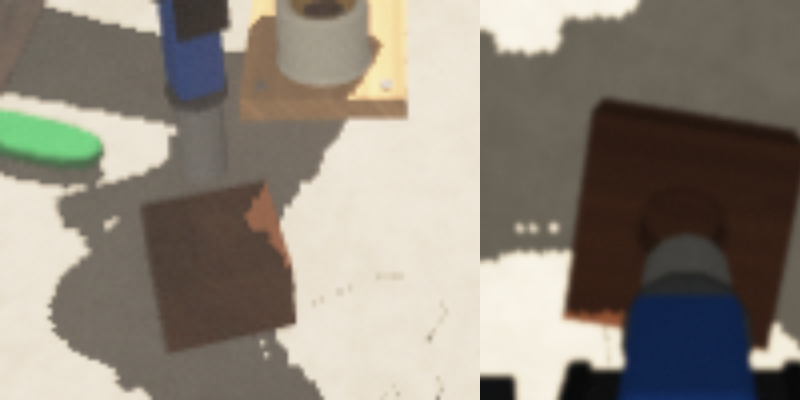

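Emit:
{"method": "apply_moves", "body": {
  "moves": [
    [[0,-0.0005,0.015],0],
    [[0,0,0.013],0],
    [[0,0,0.008],0],
    [[0,0,0],0],
    [[0,0,0],0]
  ]
}}

```text
time_s: 13.9
tcp_pos: [0.443, -0.3012, 0.1067]
ee_rot: [[-0.872, -0.489, -0.001], [-0.489, 0.872, -0.0], [0.001, 0.0, -1.0]]
wrist_force: [0.4, 1.0, -0.7]
gripper_width: 0.248
gripper_force: 30.0
```

Emit:
{"method": "apply_moves", "body": {
  "moves": [
    [[0,0,0.002],0],
    [[0,0,0.002],0],
    [[0,0,0.002],0],
    [[0,0,0],0]
  ]
}}

```text
time_s: 14.23
tcp_pos: [0.4428, -0.3013, 0.1007]
ee_rot: [[-0.872, -0.489, -0.0], [-0.489, 0.872, 0.0], [0.0, 0.0, -1.0]]
wrist_force: [-0.5, 0.2, -1.5]
gripper_width: 0.252
gripper_force: 30.0
```

Emit:
{"method": "apply_moves", "body": {
  "moves": [
    [[0,0,0.002],0],
    [[0,0,0.001],0],
    [[0,0,0],0]
  ]
}}

```text
time_s: 14.48
tcp_pos: [0.4428, -0.3013, 0.0975]
ee_rot: [[-0.873, -0.489, -0.0], [-0.489, 0.873, 0.0], [0.0, 0.0, -1.0]]
wrist_force: [0.3, -0.6, -0.5]
gripper_width: 0.25
gripper_force: 30.0
```

In the hole with no contact force. I'll continue to the floor (TCP about 0.068).

Emit:
{"method": "apply_moves", "body": {
  "moves": [
    [[0,0,0.006],0],
    [[0,0,0.006],0],
    [[0,0,0.006],0],
    [[0,0,0.006],0],
    [[0,0,0],0]
  ]
}}

```text
time_s: 14.9
tcp_pos: [0.4418, -0.3009, 0.0719]
ee_rot: [[-0.873, -0.488, -0.003], [-0.488, 0.873, 0.001], [0.002, 0.003, -1.0]]
wrist_force: [0.4, 0.9, -1.6]
gripper_width: 0.251
gripper_force: 30.0
```

Emit:
{"method": "apply_moves", "body": {
  "moves": [
    [[0,0,0.003],0],
    [[0,0,0.002],0],
    [[0,0,0],0]
  ]
}}

```text
time_s: 15.15
tcp_pos: [0.4427, -0.3013, 0.0683]
ee_rot: [[-0.872, -0.489, -0.001], [-0.489, 0.872, 0.0], [0.0, 0.001, -1.0]]
wrist_force: [0.4, -0.1, -1.0]
gripper_width: 0.248
gripper_force: 30.0
```

Emit:
{"method": "apply_moves", "body": {
  "moves": [
    [[0,0,0.001],0],
    [[0,0,0],0]
  ]
}}

```text
time_s: 15.32
tcp_pos: [0.4432, -0.3015, 0.068]
ee_rot: [[-0.872, -0.489, 0.001], [-0.489, 0.872, -0.0], [-0.0, -0.001, -1.0]]
wrist_force: [0.2, -0.3, -0.9]
gripper_width: 0.249
gripper_force: 30.0
```

Emit:
{"method": "apply_moves", "body": {
  "moves": [
    [[0,0,0.0008],0],
    [[0,0,0],0],
    [[0,0,0],0]
  ]
}}

```text
time_s: 15.57
tcp_pos: [0.4434, -0.3016, 0.0679]
ee_rot: [[-0.872, -0.489, 0.001], [-0.489, 0.872, -0.001], [-0.001, -0.001, -1.0]]
wrist_force: [-1.2, 0.8, 5.3]
gripper_width: 0.248
gripper_force: 30.0
```

Emit:
{"method": "apply_moves", "body": {
  "moves": [
    [[0,0,0],0],
    [[0,0,0],0],
    [[0,0,0],0],
    [[0,0,0],0],
    [[0,0,0],0]
  ],
  "hand": 0.06
}}

```text
time_s: 15.98
tcp_pos: [0.4428, -0.3013, 0.0667]
ee_rot: [[-0.872, -0.489, -0.0], [-0.489, 0.872, 0.0], [0.0, 0.0, -1.0]]
wrist_force: [0.0, 0.2, 0.1]
gripper_width: 0.544
gripper_force: 0.0
```

Emit:
{"method": "apply_moves", "body": {
  "moves": [
    [[0,0,-0.01],0],
    [[0,0,-0.03],0],
    [[0,0,-0.04],0],
    [[0,0,-0.04],0],
    [[0,0,-0.01],0]
  ]
}}

```text
time_s: 16.4
tcp_pos: [0.4463, -0.3034, 0.205]
ee_rot: [[-0.872, -0.49, 0.012], [-0.49, 0.872, -0.007], [-0.007, -0.012, -1.0]]
wrist_force: [1.1, -1.1, 0.7]
gripper_width: 0.687
gripper_force: 0.0
```

Emit:
{"method": "apply_moves", "body": {
  "moves": [
    [[-0.0254,0.0279,0],0],
    [[-0.0254,0.0279,0],0],
    [[-0.0254,0.0279,0],0],
    [[-0.0254,0.0279,0],0],
    [[-0.0254,0.0279,0],0]
  ],
  "hand": 0.087
}}

```text
time_s: 16.82
tcp_pos: [0.4857, -0.116, 0.1979]
ee_rot: [[-0.873, -0.488, 0.001], [-0.488, 0.873, -0.0], [-0.001, -0.001, -1.0]]
wrist_force: [1.0, -0.4, 0.3]
gripper_width: 0.959
gripper_force: 0.0
```

Emit:
{"method": "apply_moves", "body": {
  "moves": [
    [[-0.0254,0.0279,0],0],
    [[-0.0254,0.0279,0],0],
    [[-0.0254,0.0279,0],0],
    [[-0.0254,0.0279,0],0],
    [[0,0,0],0]
  ]
}}

```text
time_s: 17.23
tcp_pos: [0.5214, 0.0345, 0.1976]
ee_rot: [[-0.87, -0.494, 0.003], [-0.494, 0.87, 0.001], [-0.003, -0.0, -1.0]]
wrist_force: [-0.2, -1.1, -0.1]
gripper_width: 1.0
gripper_force: 0.0
```

Emit:
{"method": "apply_moves", "body": {
  "moves": [
    [[0,0,0],0],
    [[0,0,0],0]
  ]
}}

```text
time_s: 17.4
tcp_pos: [0.5194, 0.0295, 0.1972]
ee_rot: [[-0.872, -0.489, -0.0], [-0.489, 0.872, -0.0], [0.0, -0.0, -1.0]]
wrist_force: [0.2, -0.9, 0.5]
gripper_width: 0.996
gripper_force: 0.0
```

```bash
cat >> cup.py <<'E'
def ell(p,mask,z,nm):
    c=max(cv2.findContours(mask.astype(np.uint8),cv2.RETR_EXTERNAL,cv2.CHAIN_APPROX_NONE)[0],key=cv2.contourArea)[:,0]
    w=np.array([onz(p,q,z)[:2] for q in c.astype(float)])*1000; e=cv2.fitEllipse(w.astype(np.float32)); print(nm,np.round(e[0],1),np.round(e[1],1))
E
python3 - <<'E'
from cup import *
s=r.sense(); T=np.array(s["tcp_pos"]); print(s["time_s"],T,s["wrist_force"])
p=imaging.capture("wrist")
for g in [(.4685,-.0058),(.4758,-.1254)]: cup(p,g,.056)
for d in models.cut_out(p,"holder_1")[:2]: ell(p,d["region"],.056,"h"); print(proj(p,[[.468,-.005,.056]]))
d=models.cut_out(p,"board")[0]; print(d["confidence"]); rect(p,d["region"],.019,"board")
t=imaging.capture("top")
for n,z in [("board",.019),("gauge_stand",.04)]:
    for d in models.cut_out(t,n)[:1]: print(d["confidence"]); rect(t,d["region"],z,n)
f=t["frame"].astype(int); b,g,rr=f[...,0],f[...,1],f[...,2]
m=(b>rr+60)&(b>g+30); m[:, :330]=0; m[:,400:]=0; rect(t,m,.111,"blue")
cv2.imwrite("pics/w6.png",np.hstack([cv2.resize(p["frame"],(400,300)),cv2.resize(t["frame"][120:300,60:420],(400,300))]))
E
```

```text
17.4 [0.51944673 0.0294629  0.19718985] [ 0.18942297 -0.90344747  0.4967477 ]
rim ctr [469.1  -5.4] ax [35.8 36.4] | bore ctr [468.8  -5.3] ax [21.7 23.2]
rim ctr [ 475.4 -125.6] ax [35.5 36. ] | bore ctr [ 475.5 -125.7] ax [20.9 21. ]
h [467.   -2.9] [51.1 52.6]
[[249.76959313 112.25243884]]
h [ 473.7 -115.2] [51.9 64.4]
[[249.76959313 112.25243884]]
0.66
board ctr [492.2 164.5] size [182.  119.7] ang 83.4
0.58
board ctr [455.8 152.6] size [ 40.  147.5] ang 2.3
0.77
gauge_stand ctr [ 443.8 -297.2] size [66.2 70.4] ang 20.4
blue ctr [ 443.9 -299.7] size [19.9 19.7] ang 33.7
```

View pics/w6.png

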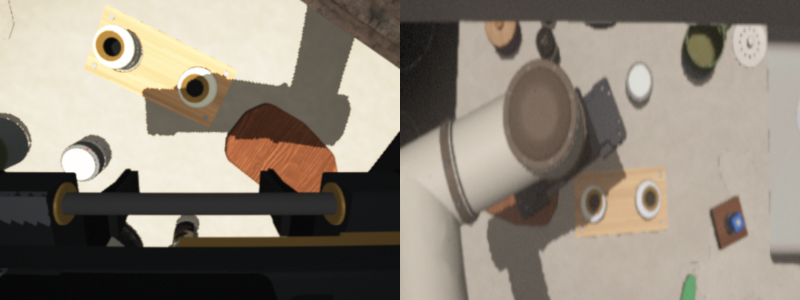

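Emit:
{"method": "apply_moves", "body": {
  "moves": [
    [[0.031,-0.0015,0.01],0],
    [[0.0307,-0.0015,0.02],0],
    [[0,0,0.035],0],
    [[0,0,0.035],0],
    [[0,0,0.017],0]
  ]
}}

```text
time_s: 18.12
tcp_pos: [0.4645, -0.0047, 0.0771]
ee_rot: [[-0.874, -0.487, -0.004], [-0.487, 0.874, -0.001], [0.004, 0.002, -1.0]]
wrist_force: [-0.2, 0.8, -0.7]
gripper_width: 1.0
gripper_force: 0.0
```

Emit:
{"method": "apply_moves", "body": {
  "moves": [
    [[0,0,0],0],
    [[0,0,0],0],
    [[0,0,0],0]
  ]
}}

```text
time_s: 18.37
tcp_pos: [0.4687, -0.0033, 0.0813]
ee_rot: [[-0.872, -0.489, 0.003], [-0.489, 0.872, 0.0], [-0.003, -0.001, -1.0]]
wrist_force: [1.2, -0.4, 0.8]
gripper_width: 1.001
gripper_force: 0.0
```

Emit:
{"method": "apply_moves", "body": {
  "moves": [
    [[0,0,0.025],0],
    [[0,0,0.02],0],
    [[0,0,0.008],0],
    [[0,0,0],0],
    [[0,0,0],0]
  ]
}}

```text
time_s: 18.78
tcp_pos: [0.4684, -0.0031, 0.028]
ee_rot: [[-0.872, -0.489, 0.002], [-0.489, 0.872, 0.0], [-0.002, -0.001, -1.0]]
wrist_force: [1.0, 0.3, 0.1]
gripper_width: 1.001
gripper_force: 0.0
```

Emit:
{"method": "apply_moves", "body": {
  "moves": [
    [[0,0,0.003],0],
    [[0,0,0],0],
    [[0,0,0],0]
  ]
}}

```text
time_s: 19.03
tcp_pos: [0.4679, -0.0032, 0.0247]
ee_rot: [[-0.872, -0.489, 0.002], [-0.489, 0.872, 0.0], [-0.002, -0.0, -1.0]]
wrist_force: [-0.6, -0.0, 0.2]
gripper_width: 1.002
gripper_force: 0.0
```

Emit:
{"method": "apply_moves", "body": {
  "moves": [
    [[0,0,0],0],
    [[0,0,0],0],
    [[0,0,0],0],
    [[0,0,0],0],
    [[0,0,0],0]
  ],
  "hand": 0.045
}}

```text
time_s: 19.45
tcp_pos: [0.4673, -0.0033, 0.024]
ee_rot: [[-0.872, -0.489, 0.0], [-0.489, 0.872, 0.0], [-0.0, -0.0, -1.0]]
wrist_force: [-0.1, 1.6, 0.7]
gripper_width: 0.706
gripper_force: 0.0
```

Emit:
{"method": "apply_moves", "body": {
  "moves": [
    [[0,0,0],0],
    [[0,0,0],0],
    [[0,0,0],0]
  ]
}}

```text
time_s: 19.7
tcp_pos: [0.4672, -0.0033, 0.0239]
ee_rot: [[-0.872, -0.489, -0.0], [-0.489, 0.872, 0.0], [0.0, 0.0, -1.0]]
wrist_force: [-0.9, 1.5, -0.2]
gripper_width: 0.596
gripper_force: 30.0
```

Emit:
{"method": "apply_moves", "body": {
  "moves": [
    [[0,0,-0.005],0],
    [[0,0,-0.01],0],
    [[0,0,-0.015],0],
    [[0,0,-0.015],0],
    [[0,0,0],0]
  ]
}}

```text
time_s: 20.12
tcp_pos: [0.469, -0.0029, 0.0712]
ee_rot: [[-0.872, -0.489, 0.005], [-0.489, 0.872, 0.001], [-0.005, -0.001, -1.0]]
wrist_force: [0.9, 0.7, -3.6]
gripper_width: 0.599
gripper_force: 30.0
```

Emit:
{"method": "apply_moves", "body": {
  "moves": [
    [[0,0,0],0],
    [[0,0,0],0]
  ]
}}

```text
time_s: 20.28
tcp_pos: [0.4663, -0.0035, 0.0681]
ee_rot: [[-0.873, -0.488, -0.002], [-0.488, 0.873, -0.0], [0.002, 0.001, -1.0]]
wrist_force: [0.4, 0.6, -3.7]
gripper_width: 0.601
gripper_force: 30.0
```

```bash
python3 - <<'E'
from cup import *
s=r.sense(); T=np.array(s["tcp_pos"]); print(s["time_s"],T,s["wrist_force"],s["moment"],s["gripper_width"])
p=imaging.capture("side"); x,y=proj(p,[T])[0].astype(int); print(x,y)
cv2.imwrite("pics/s7.png",cv2.resize(p["frame"][y-60:y+60,x-80:x+80],(800,600)))
print([(px(d["at"]),round(d["confidence"],2)) for d in models.place_of(p,"holder_1")[:2]],proj(p,[[T[0],T[1],T[2]-.018]]))
E
```

```text
20.2833 [ 0.4662765  -0.00354414  0.06808163] [ 0.3975517   0.55441519 -3.69462848] [ 0.02380623  0.06036706 -0.0178699 ] 0.6005995189808395
221 178
[(array([222.72  , 188.5056]), 0.93), (array([220.8256, 225.216 ]), 0.72)] [[221.69881572 184.28357586]]
```

View pics/s7.png

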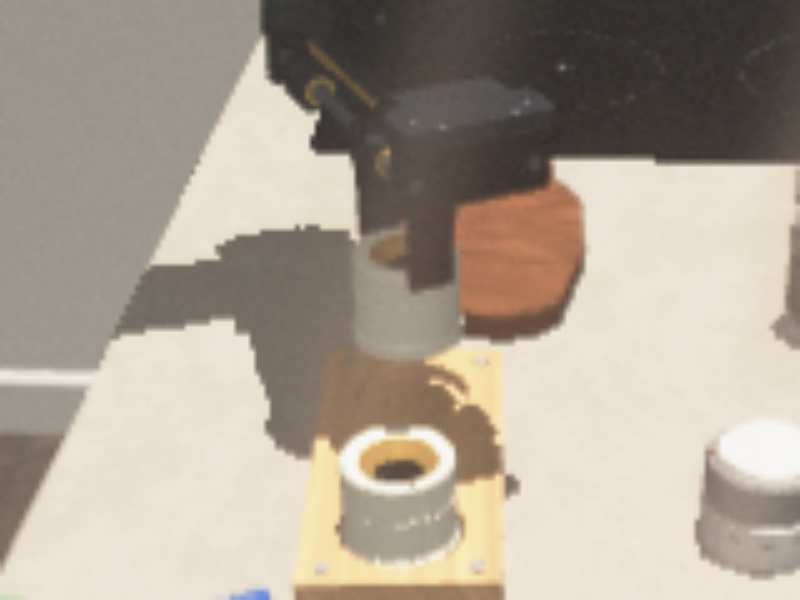

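Emit:
{"method": "apply_moves", "body": {
  "moves": [
    [[0,0,-0.015],0],
    [[-0.01,0.0133,0],0],
    [[-0.0194,0.02585,0],0],
    [[-0.0194,0.02585,0],0],
    [[-0.0194,0.02585,0],0]
  ]
}}

```text
time_s: 20.8
tcp_pos: [0.4818, 0.11, 0.0831]
ee_rot: [[-0.873, -0.488, -0.002], [-0.488, 0.873, -0.001], [0.002, 0.0, -1.0]]
wrist_force: [-0.1, -0.8, -2.8]
gripper_width: 0.598
gripper_force: 30.0
```

Emit:
{"method": "apply_moves", "body": {
  "moves": [
    [[-0.0194,0.02585,0],0],
    [[-0.0194,0.02585,0],0],
    [[-0.0095,0.0126,0],0],
    [[0,0,0],0],
    [[0,0,0],0]
  ]
}}

```text
time_s: 21.22
tcp_pos: [0.4923, 0.1891, 0.0828]
ee_rot: [[-0.872, -0.49, -0.002], [-0.49, 0.872, -0.002], [0.003, -0.0, -1.0]]
wrist_force: [0.3, -0.5, -3.4]
gripper_width: 0.599
gripper_force: 30.0
```

```bash
python3 - <<'E'
from cup import *
s=r.sense(); T=np.array(s["tcp_pos"]); print(s["time_s"],T,s["wrist_force"])
p=imaging.capture("side"); print(proj(p,[[.4933,.190,.019],[.4933,.0755,.019]]),proj(p,[T-[0,0,.018]]))
for d in models.cut_out(p,"board")[:1]: rect(p,d["region"],.019,"board")
w=imaging.capture("wrist")
for d in models.cut_out(w,"board")[:1]: print(d["confidence"]); rect(w,d["region"],.019,"board w")
cup(w,(T[0]+.002,T[1]-.003),T[2]+.032)
cv2.imwrite("pics/s8.png",np.hstack([cv2.resize(p["frame"][80:230,150:350],(400,300)),cv2.resize(w["frame"],(400,300))]))
E
```

```text
21.2167 [0.49230015 0.18912582 0.082756  ] [ 0.28800847 -0.52531602 -3.36780352]
[[237.57408962 161.37988   ]
 [234.67511428 179.81253791]] [[237.08265008 147.95287293]]
board ctr [493.1 165.3] size [121.7 247.6] ang 1.5
0.69
board w ctr [495.6 182.6] size [208.8 120.5] ang 79.9
rim ctr [496.  186.3] ax [40.3 42. ] | bore ctr [502.2 189.8] ax [38.3 39.2]
```

View pics/s8.png

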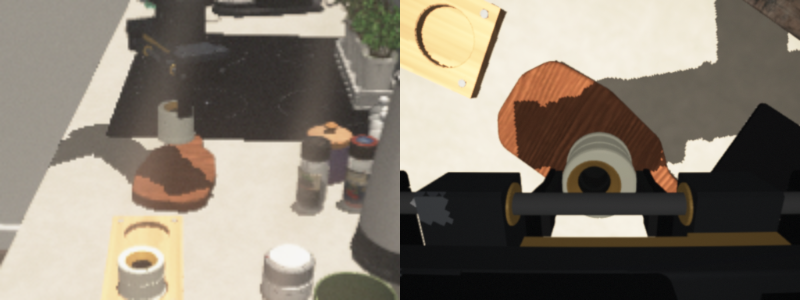

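Emit:
{"method": "apply_moves", "body": {
  "moves": [
    [[0,0,0.015],0],
    [[0,0,0.015],0],
    [[0,0,0.01],0],
    [[0,0,0],0],
    [[0,0,0],0]
  ]
}}

```text
time_s: 21.83
tcp_pos: [0.493, 0.1882, 0.0437]
ee_rot: [[-0.873, -0.488, -0.001], [-0.488, 0.873, -0.001], [0.001, -0.0, -1.0]]
wrist_force: [1.6, -1.0, -3.1]
gripper_width: 0.598
gripper_force: 30.0
```

Emit:
{"method": "apply_moves", "body": {
  "moves": [
    [[0,0,0.002],0],
    [[0,0,0.002],0],
    [[0,0,0],0],
    [[0,0,0],0]
  ]
}}

```text
time_s: 22.17
tcp_pos: [0.4933, 0.1891, 0.0403]
ee_rot: [[-0.872, -0.489, 0.0], [-0.489, 0.872, 0.0], [-0.001, 0.0, -1.0]]
wrist_force: [-0.1, 0.7, -3.6]
gripper_width: 0.599
gripper_force: 30.0
```

Emit:
{"method": "apply_moves", "body": {
  "moves": [
    [[0,0,0.001],0],
    [[0,0,0],0],
    [[0,0,0],0]
  ]
}}

```text
time_s: 22.42
tcp_pos: [0.4931, 0.189, 0.039]
ee_rot: [[-0.872, -0.489, 0.0], [-0.489, 0.872, 0.0], [-0.0, -0.0, -1.0]]
wrist_force: [1.2, -0.4, -3.1]
gripper_width: 0.597
gripper_force: 30.0
```

Emit:
{"method": "apply_moves", "body": {
  "moves": [
    [[0,0,0.001],0],
    [[0,0,0],0],
    [[0,0,0],0]
  ]
}}

```text
time_s: 22.67
tcp_pos: [0.4931, 0.1889, 0.0379]
ee_rot: [[-0.872, -0.489, -0.0], [-0.489, 0.872, -0.0], [0.0, -0.0, -1.0]]
wrist_force: [-0.2, -0.3, -3.5]
gripper_width: 0.598
gripper_force: 30.0
```

Emit:
{"method": "apply_moves", "body": {
  "moves": [
    [[0,0,0.001],0],
    [[0,0,0],0],
    [[0,0,0],0]
  ]
}}

```text
time_s: 22.92
tcp_pos: [0.4933, 0.1891, 0.037]
ee_rot: [[-0.872, -0.489, 0.0], [-0.489, 0.872, 0.0], [-0.0, 0.0, -1.0]]
wrist_force: [-0.3, -0.6, -2.6]
gripper_width: 0.596
gripper_force: 30.0
```

Emit:
{"method": "apply_moves", "body": {
  "moves": [
    [[0,0,0.0008],0],
    [[0,0,0],0],
    [[0,0,0],0]
  ]
}}

```text
time_s: 23.17
tcp_pos: [0.4933, 0.1891, 0.037]
ee_rot: [[-0.872, -0.489, 0.001], [-0.489, 0.872, 0.0], [-0.001, -0.0, -1.0]]
wrist_force: [-2.1, 0.0, 4.6]
gripper_width: 0.598
gripper_force: 30.0
```

Emit:
{"method": "apply_moves", "body": {
  "moves": [
    [[0,0,0],0],
    [[0,0,0],0],
    [[0,0,0],0],
    [[0,0,0],0],
    [[0,0,0],0]
  ],
  "hand": 0.08
}}

```text
time_s: 23.58
tcp_pos: [0.4932, 0.189, 0.036]
ee_rot: [[-0.872, -0.489, 0.0], [-0.489, 0.872, -0.0], [0.0, -0.0, -1.0]]
wrist_force: [-0.5, 0.2, -0.8]
gripper_width: 0.875
gripper_force: 0.0
```

Emit:
{"method": "apply_moves", "body": {
  "moves": [
    [[0,0,-0.01],0],
    [[0,0,-0.03],0],
    [[0,0,-0.04],0],
    [[0,0,-0.04],0],
    [[0,0,-0.04],0]
  ]
}}

```text
time_s: 24.0
tcp_pos: [0.4928, 0.1887, 0.1987]
ee_rot: [[-0.872, -0.489, 0.0], [-0.489, 0.872, -0.0], [-0.0, -0.0, -1.0]]
wrist_force: [1.3, 1.4, 0.2]
gripper_width: 0.917
gripper_force: 0.0
```

Emit:
{"method": "apply_moves", "body": {
  "moves": [
    [[0.02,-0.034,0],0],
    [[0.02,-0.034,0],0],
    [[0.02,-0.034,0],0],
    [[0.02,-0.034,0],0],
    [[0.02,-0.034,0],0]
  ]
}}

```text
time_s: 24.42
tcp_pos: [0.4886, -0.0098, 0.1973]
ee_rot: [[-0.872, -0.49, 0.002], [-0.49, 0.872, 0.0], [-0.002, -0.0, -1.0]]
wrist_force: [0.9, 0.1, -0.8]
gripper_width: 0.917
gripper_force: 0.0
```

Emit:
{"method": "apply_moves", "body": {
  "moves": [
    [[0.02,-0.034,0],0],
    [[0.02,-0.034,0],0],
    [[0.02,-0.034,0],0],
    [[0.01,-0.02,0],0],
    [[0,0,0],0]
  ]
}}

```text
time_s: 24.83
tcp_pos: [0.4872, -0.1525, 0.1968]
ee_rot: [[-0.875, -0.484, 0.001], [-0.484, 0.875, -0.001], [-0.0, -0.001, -1.0]]
wrist_force: [0.1, 0.6, 0.3]
gripper_width: 0.918
gripper_force: 0.0
```

```bash
python3 - <<'E'
from cup import *
s=r.sense(); print(s["time_s"],s["tcp_pos"],s["wrist_force"])
for c in ["top","side"]:
    p=imaging.capture(c); print(c)
    for n,z in [("board",.019),("holder_1",0)]:
        for d in models.cut_out(p,n)[:2]:
            if d["confidence"]>.4: rect(p,d["region"],z or .06,n+" %.2f"%d["confidence"])
    for n in ["gauge","mug","timer","spice_jar","sugar","board","holder_1"]:
        for d in models.place_of(p,n)[:2 if n=="holder_1" else 1]: print(n,round(d["confidence"],2),onz(p,px(d["at"]),.006 if n=="gauge" else .0)[:2].round(4))
E
```

```text
24.8333 [ 0.48722908 -0.15245775  0.196779  ] [0.05566196 0.57016053 0.3092886 ]
top
holder_1 0.72 ctr [490.4 201.9] size [52.6 28.8] ang 14.8
gauge 0.51 [ 0.443  -0.3038]
mug 0.75 [ 0.7061 -0.2546]
timer 0.6 [ 0.6507 -0.1067]
spice_jar 0.8 [0.6881 0.0949]
sugar 0.92 [0.7255 0.2109]
board 0.94 [0.494  0.1972]
holder_1 0.59 [ 0.6523 -0.1021]
holder_1 0.56 [0.6858 0.091 ]
side
board 0.66 ctr [494.1 161.5] size [119.9 240.1] ang 1.5
holder_1 0.89 ctr [ 480.7 -158.2] size [ 50.4 106.5] ang 7.9
holder_1 0.84 ctr [496.8 155.1] size [ 54.3 147.9] ang 2.8
gauge 0.95 [ 0.4356 -0.3011]
mug 0.86 [ 0.7114 -0.2582]
timer 0.7 [ 0.6525 -0.1062]
spice_jar 0.65 [0.6895 0.1092]
sugar 0.69 [0.7349 0.2067]
board 0.64 [0.5006 0.2002]
holder_1 0.84 [0.4992 0.2143]
holder_1 0.75 [ 0.4777 -0.1063]
```

Emit:
{"method": "apply_moves", "body": {
  "moves": [
    [[0.034,-0.018,0],0],
    [[0.034,-0.018,0],0],
    [[0.034,-0.018,0],0],
    [[0.034,-0.018,0],0],
    [[0.034,-0.018,0],0]
  ]
}}

```text
time_s: 26.25
tcp_pos: [0.3821, -0.3117, 0.1964]
ee_rot: [[-0.872, -0.489, 0.0], [-0.489, 0.872, -0.0], [-0.0, -0.0, -1.0]]
wrist_force: [1.4, -0.2, -0.4]
gripper_width: 0.92
gripper_force: 0.0
```

Emit:
{"method": "apply_moves", "body": {
  "moves": [
    [[0.034,-0.018,0],0],
    [[0.034,-0.018,0],0],
    [[0.034,-0.018,0],0],
    [[0.03,-0.01,0],0],
    [[0,0,0],0]
  ]
}}

```text
time_s: 26.67
tcp_pos: [0.2961, -0.4339, 0.1958]
ee_rot: [[-0.875, -0.484, -0.001], [-0.484, 0.875, -0.0], [0.001, 0.0, -1.0]]
wrist_force: [0.5, -0.7, -0.4]
gripper_width: 0.92
gripper_force: 0.0
```

```bash
python3 - <<'E'
from cup import *
s=r.sense(); print(s["time_s"],s["tcp_pos"],s["wrist_force"])
p=imaging.capture("top")
for n,z in [("board",.019),("holder_1",.062)]:
    for d in models.cut_out(p,n)[:2]:
        if d["confidence"]>.3: rect(p,d["region"],z,n+" %.2f"%d["confidence"])
cup(p,(.4945,.187),.069); cup(p,(.476,-.1254),.056)
f=p["frame"].astype(int); b,g,rr=f[...,0],f[...,1],f[...,2]
m=(b>rr+60)&(b>g+30); m[:, :330]=0; m[:,400:]=0; rect(p,m,.111,"blue")
cv2.imwrite("pics/t9.png",cv2.resize(p["frame"],(800,600)))
E
```

```text
26.6667 [ 0.29611977 -0.43394402  0.19582838] [ 0.49420629 -0.66375362 -0.40115568]
board 0.84 ctr [493.3 190.1] size [116.7 229.9] ang 0.8
board 0.74 ctr [ 444.4 -301.1] size [67.3 72.4] ang 18.6
holder_1 0.91 ctr [492.2 184. ] size [52.5 60.8] ang 0.9
holder_1 0.65 ctr [ 472.8 -119.2] size [51.9 54.6] ang 0.7Traceback (most recent call last):
  File "<stdin>", line 7, in <module>
  File "cup.py", line 10, in cup
    mb=((hsv[...,2]<60)&(roi>0)).astype(np.uint8); cb=max(cv2.findContours(mb,cv2.RETR_EXTERNAL,cv2.CHAIN_APPROX_NONE)[0],key=cv2.contourArea)
                                                      ~~~^^^^^^^^^^^^^^^^^^^^^^^^^^^^^^^^^^^^^^^^^^^^^^^^^^^^^^^^^^^^^^^^^^^^^^^^^^^^^^^^^^^^^
ValueError: max() iterable argument is empty
```

```bash
python3 -c "
from station import r
print(r.finish_job())"
```

```text
the job is handed in; nothing more can be done
None
```

I finished the task and handed it in at about 27 s: the gauge stopped 18 mm down in the left holder and reached the floor in the right one, with about 10 N at most. The left (bad) holder now stands upright in the middle of the board, the gauge is back in its stand, and the right (good) holder is still in its recess.

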